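Set up the labelling bench for the next run

ROBOT

A 6-joint arm with a two-finger parallel gripper is mounted at the origin on the work surface. World frame = base frame: x ahead of the robot, y to its left, z up, the work surface at z = 0. Lengths are in m, angles in degrees, forces in N, time in s.
With the tool pointing down it reaches from about 0.25 to 0.725 m from the base axis. Payload 9.7 kg.
Tool frame: the origin (TCP) lies between the finger pads; the fingertips stand 19 mm ahead of it and the grasp point (between the pads) is the TCP; z points along the fingers, y is the line along which they close (so a half turn about z gives the same grasp; the last joint's range is limited). The gripper opens to 85 mm and grips with 20 to 120 N. Pads are 22 mm wide; open, the fingers measure 114 mm over their backs; the gripper's body (76 mm by 85 mm) begins 54 mm behind the grasp point. The pads swing forward as they close: fully open they stand 13 mm farther back than shut.
Start: joints at [75.573, 4.979, 10.078, 95.1, 0, 90], TCP at [0.137, 0.533, 0.214] pointing down, gripper open.
Joint ranges: [-179.16, 179.16], [-48.56, 103.87], [-65.8, 70.77], [-126.05, 130.52], [-82.76, 87.17], [-180, 180]. Speed limits (degrees/s): [127.2, 127.2, 147.25, 180, 180, 180].

INTERFACE

Orientations are given as [roll, pitch, yaw] about the fixed x, y, z axes, in that order (R = Rz(yaw) Ry(pitch) Rx(roll)).
In Python, from workcell import bot gives the robot as it stands. The module is installed in compiled form; this text tells all that it offers.
- The arm moves only by the shell command python3 -m crank 'ROWS' [OPENING] [FORCE]. ROWS is JSON, a list that holds one entry, the list of rows, each a list of 6 numbers: the shift along the world's x, y, z as a fraction of full scale, then the turn, a rotation vector about the world's x, y, z as a fraction of full scale. In form: [[[x, y, z, wx, wy, wz], ...]]. A call has 1 to 20 rows; each row shifts and turns the commanded pose from where the row before left it; what a row does not reach is not made up. Full scale, the value 1, is 20 mm for a shift and 0.12 rad for a turn. A row lasts 1/12 s, in which the tool goes at most 41.7 mm and 7.16 degrees, less where a joint would pass 70% of its speed; a pose out of reach is approached as far as the arm can. A call with a number of a shift or a turn outside -1 to 1 is refused whole. A call with a gripper value outside its range is refused whole. OPENING is the opening, from 0 (shut) to 1 (fully open), set as the call begins (- or left out, the last holds). The fingers move at their own pace and stop on an object; FORCE is the grip in N (left out, the last holds). Time passes only in rows, so rows that do not move let the fingers close. It gives the time, the measured TCP pose, the force, the opening and the grip force at its end, in the units of the state.
- bot.get_obs(): the state, without advancing time (a new reading comes with each control period).
- bot.camera(name): name is "scene" or "side" or "wrist"; returns the picture (480x640x3 uint8, red, green, blue); there is no depth.
- bot.camera_model(name): a dict with "vertical_fov" (degrees; the focal length in pixels is half the picture's height over the tangent of half this angle, whatever the lens; pixels are square), "cx", "cy" (the principal point, pixels), "R" (3x3) and "t" (3): a world point X has camera coordinates R X + t. Camera axes: x right, y down, z forward; pixel columns grow to the right and rows downward; lengths in m; the calibration is good to about 2 mm. A picture is of the moment at which its call begins: read the wrist's pose just before it. camera_model takes no time and is no camera call; for the wrist camera it gives the pose at the moment of the call.
- bot.job_done(): hands the job in; it is judged then, once.
The state is a dict: "time": time; "q": joint angles; "qd": joint speeds; "joint_efforts": joint torques, N m; "ee_pos": TCP position; "tcp_rot": TCP orientation; "wrist_force": force on the tool from outside, world axes, zero at the start; "torque": the same for the moment, N m; "opening": finger opening in m; "grasp_force": force on a finger pad.
Only numpy, scipy, OpenCV 4.12 (cv2) and the standard library are available. Lean on these libraries where they do the work, as an engineer would, in place of code of your own. Each camera call takes 0.05 s, during which the arm holds its last target. There are 200 camera calls.

TASK

First hang the black-and-white label spool by its hole on the unwinder's spindle, pushed on at least to the middle of the bar, then hang the yellow keeper plate by its hole on the same spindle in front of the spool (on the tip side), fully on the bar. Last, stand the two loose jars upright and centred on the two empty blue marks of the infeed shelf, in a neat row with the jar already there. Leave that jar, the tape roll, the white bottle and the screwdriver where they are.

Things in the scene. Friction and masses are not known exactly. Their poses are not given: they have to be found in the camera images.
- stand: fixed unwinder stand: blue base 120 x 200 x 12 mm, aluminium post (y +70 to +100 mm, 50 mm wide, 175 mm tall). A level steel spindle, 16 mm diameter, leaves the post along the stand's -y at height 150 mm, x = 0: black collar 40 mm across from y +70 to +65, red tip at y -83. Origin: centre of the base's underside, z up
- spindle_root (a point): point on the spindle's axis at the collar's face, 150 mm above the bench, axes as the stand
- spindle_tip (a point): point on the spindle's axis at its free tip, 148 mm from spindle_root, axes as the stand
- cradle: grey fixed cradle, base 110 x 70 x 5 mm with two steel rods of 12 mm along its y at x = +-28 mm, top of the rods 18 mm; the spool stands on its edge between the rods, starting with its axis along the cradle's y. Origin: centre of the underside, z up
- spool: rigid label spool on edge: two black flanges 90 mm diameter, white 84 mm pack between, 36 mm wide in all, round through hole 36 mm diameter. Origin: its centre; its y is the hole's axis (both ways alike). Starts with its centre 54 mm above the bench. 0.22 kg. Hung, its centre is 10 mm below the spindle's axis
- block: grey fixed slotted block, foot 80 x 60 x 6 mm with a box 58 mm in x, 22 mm in y and 30 mm tall whose slot is 46 mm in x, 9.6 mm in y, its floor 6 mm above the bench; the keeper stands in it 24 mm deep. Origin: centre of the underside, z up
- keeper: rigid yellow plate 44 mm wide (its x), 8 mm thick (y), 100 mm tall (z), round through hole 28 mm diameter along y. Origin: the hole's centre, 35 mm below the top edge, 65 mm above the bottom. Can be gripped from above by its side edges or across its thickness. 0.05 kg. Hung, the hole's centre is 6 mm below the spindle's axis
- infeed: fixed white infeed shelf, 100 mm in x, 220 mm in y, top 50 mm above the bench, with a low aluminium fence 18 mm high and 5 mm thick along its far (+x) edge and three blue round marks of 58 mm diameter in a row along y at x = 0, 65 mm apart. Origin: centre of the underside, z up
- mark_left (a point): centre of the left (+y) blue mark on the shelf's top, occupied by jar_shelf at the start
- mark_middle (a point): centre of the middle blue mark on the shelf's top, empty at the start
- mark_right (a point): centre of the right (-y) blue mark on the shelf's top, empty at the start
- jar_shelf: the jar already standing on the left mark: closed amber jar with white cap, upright, round, 48 mm diameter, 80 mm tall; origin at the centre of its underside, z up
- jar_1: loose jar on the bench, same as the other: closed amber jar with white cap, upright, round, 48 mm diameter, 80 mm tall; origin at the centre of its underside, z up. Either jar may go on either empty mark
- jar_2: loose jar on the bench, same as the other: closed amber jar with white cap, upright, round, 48 mm diameter, 80 mm tall; origin at the centre of its underside, z up. Either jar may go on either empty mark
- tape: bystander: brown tape roll lying flat, 90 mm outside diameter, 24 mm high; origin at the centre of its underside
- flask: bystander: white bottle with blue cap, 52 mm diameter, 130 mm tall, upright; origin at the centre of its underside
- driver: bystander: screwdriver lying on the bench along its x, handle to its -x; origin at the middle of its underside

How it is judged (in metres and radians):
On the way, in this order (a step that is already met when the one before it is completed fails the run):
1. the spool hangs on the spindle, let go (x of spool in the frame of stand between -0.012 and 0.012 m and z of spool in the frame of stand between 0.133 and 0.147 m and y of spool in the frame of stand between -0.022 and 0.056 m and angle between the y axis of spool and the y axis of stand, either way round below 0.2 rad and contact force between spool and the fingers below 0.05 N), for 0.2 s.
2. the keeper plate hangs on the spindle in front of the spool, let go (x of spool in the frame of stand between -0.012 and 0.012 m and z of spool in the frame of stand between 0.133 and 0.147 m and y of spool in the frame of stand between -0.022 and 0.056 m and angle between the y axis of spool and the y axis of stand, either way round below 0.2 rad and x of keeper in the frame of stand between -0.012 and 0.012 m and z of keeper in the frame of stand between 0.137 and 0.151 m and y of keeper in the frame of stand between -0.072 and 0.032 m and angle between the y axis of keeper and the y axis of stand, either way round below 0.35 rad and angle between keeper's own z axis and vertical below 0.35 rad and ((y of keeper in the frame of stand below 0 m and y of spool in the frame of stand above -0.022 m) or (y of keeper in the frame of stand below 0.032 m and y of spool in the frame of stand above 0.01 m)) and contact force between keeper and the fingers below 0.05 N), for 0.2 s.
3. both jars stand on the two empty marks ((((horizontal distance between jar_1 and mark_middle below 0.014 m and z of jar_1 in the frame of infeed between 0.046 and 0.054 m and angle between jar_1's own z axis and vertical below 0.1 rad) and (horizontal distance between jar_2 and mark_right below 0.014 m and z of jar_2 in the frame of infeed between 0.046 and 0.054 m and angle between jar_2's own z axis and vertical below 0.1 rad)) or ((horizontal distance between jar_2 and mark_middle below 0.014 m and z of jar_2 in the frame of infeed between 0.046 and 0.054 m and angle between jar_2's own z axis and vertical below 0.1 rad) and (horizontal distance between jar_1 and mark_right below 0.014 m and z of jar_1 in the frame of infeed between 0.046 and 0.054 m and angle between jar_1's own z axis and vertical below 0.1 rad))) and horizontal distance between jar_shelf and mark_left below 0.014 m and z of jar_shelf in the frame of infeed between 0.046 and 0.054 m and angle between jar_shelf's own z axis and vertical below 0.1 rad), for 0.2 s.
At the end, for the whole second after the job is handed in: Spool hung on the spindle (centre at stand y > -22 mm), keeper hung upright (0.35 rad) in front of it with stand y > -72 mm, both within 12 mm sideways; one jar upright on each mark, within 14 mm, the shelf jar on the left one; all at rest (all of step 3 and x of spool in the frame of stand between -0.012 and 0.012 m and z of spool in the frame of stand between 0.133 and 0.147 m and y of spool in the frame of stand between -0.022 and 0.056 m and angle between the y axis of spool and the y axis of stand, either way round below 0.2 rad and x of keeper in the frame of stand between -0.012 and 0.012 m and z of keeper in the frame of stand between 0.137 and 0.151 m and y of keeper in the frame of stand between -0.072 and 0.032 m and angle between the y axis of keeper and the y axis of stand, either way round below 0.35 rad and angle between keeper's own z axis and vertical below 0.35 rad and ((y of keeper in the frame of stand below 0 m and y of spool in the frame of stand above -0.022 m) or (y of keeper in the frame of stand below 0.032 m and y of spool in the frame of stand above 0.01 m)) and linear speed of each of spool, keeper, jar_1, jar_2, jar_shelf below 0.03 m/s); the robot touches nothing.
It fails at once if the tape roll, the white bottle or the screwdriver is moved more than 30 mm (distance of any of tape, flask, driver from where it was at the start of the episode above 0.03 m).
It fails at once if the jar already on the shelf is moved more than 15 mm (distance of jar_shelf from where it was at the start of the episode above 0.015 m).
It fails at once if a jar is tipped over (angle between any of jar_1, jar_2, jar_shelf's own z axis and vertical above 0.7 rad).
It also fails if it takes over 69 s, if anything falls off the work surface, if the arm or the gripper's body presses on something with over 40 N, if the wrist force passes 120 N, or if a joint passes its speed limit or range.

## Working session

There is one attempt and no reset: what is moved stays moved. The work goes in short steps, Python scripts to look and compute and a shell command to move; the robot and the scene stay as the last step left them, time stands still between calls to the robot, and variables do not carry over. Pictures are saved under pics/ and viewed, at most 10 in all, crops included, and the job is handed in when it is done.

```bash
mkdir -p pics
cat > look.py <<'E'
from workcell import bot
import cv2,sys,json,numpy as np
print({k:np.round(v,4).tolist() for k,v in bot.get_obs().items() if k in('time','ee_pos','tcp_rot','opening','q')})
for n in sys.argv[2:]:
    m=bot.camera_model(n); im=bot.camera(n)
    cv2.imwrite(f'pics/{n}_{sys.argv[1]}.png',im[:,:,::-1])
    json.dump({k:np.array(v).tolist() for k,v in m.items()},open(f'pics/{n}_{sys.argv[1]}.json','w'))
    print(n,{k:np.round(v,4).tolist() for k,v in m.items()})
E
python3 look.py 0 scene side wrist
```

```text
{'time': 0.0, 'q': [75.5729, 5.0122, 10.0326, 95.0989, -0.0006, 90.0007], 'ee_pos': [0.137, 0.5324, 0.2133], 'tcp_rot': [-179.9214, 0.0006, 165.5722], 'opening': 0.0854}
scene {'vertical_fov': 57.0716, 'cx': 317.3163, 'cy': 240.8865, 'R': [[0.5565, 0.8309, -0.0013], [0.6615, -0.444, -0.6044], [-0.5028, 0.3355, -0.7967]], 't': [-0.3335, -0.319, 1.3232]}
side {'vertical_fov': 52.522, 'cx': 319.7094, 'cy': 235.162, 'R': [[-0.9955, -0.0941, 0.0098], [-0.0584, 0.5299, -0.846], [0.0744, -0.8428, -0.5331]], 't': [0.5872, 0.1324, 1.2549]}
wrist {'vertical_fov': 65.0411, 'cx': 318.9643, 'cy': 243.1844, 'R': [[0.2489, 0.9685, -0.0011], [0.9314, -0.239, 0.2747], [0.2658, -0.0694, -0.9615]], 't': [-0.5487, -0.0356, 0.3777]}
```

View pics/scene_0.png

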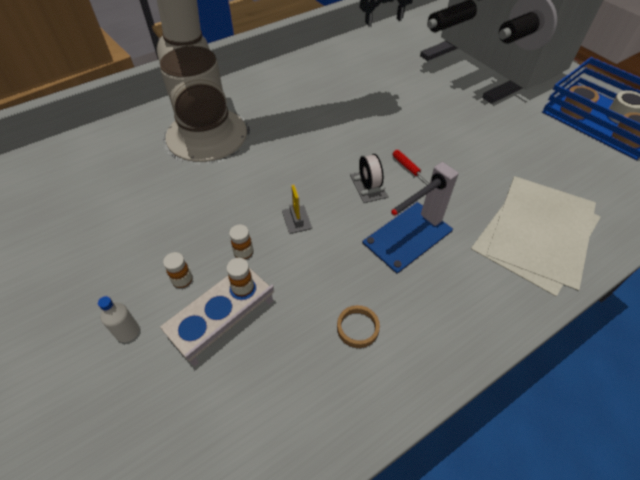

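View pics/side_0.png

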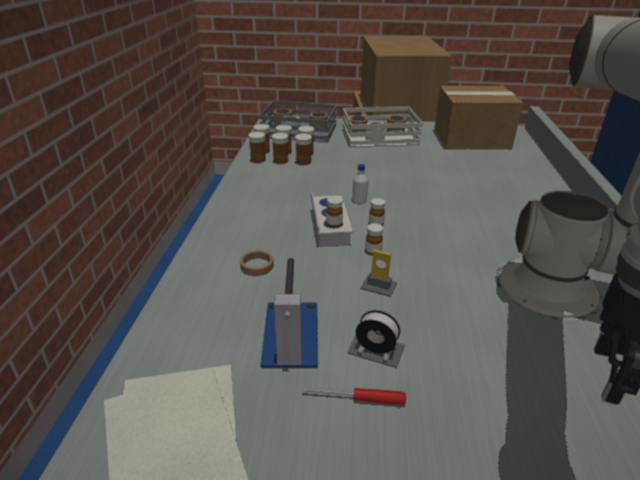

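The scene view shows the stand (base near 408,237), spool (372,172), keeper (296,203), jars (240,240), (177,268), shelf (218,310) and bottle (120,322). I'll enlarge both views to pick points.

Run:
```python
import cv2
def crop(f,x0,y0,w,h,o):
    s=min(800/w,600/h); im=cv2.imread(f)[y0:y0+h,x0:x0+w]; im=cv2.resize(im,None,fx=s,fy=s,interpolation=cv2.INTER_CUBIC)
    for x in range((x0//20+1)*20,x0+w,20): cv2.putText(im,str(x),(int((x-x0)*s),10),0,.35,(0,0,255)); cv2.line(im,(int((x+.5-x0)*s),12),(int((x+.5-x0)*s),im.shape[0]),(0,200,0),1)
    for y in range((y0//20+1)*20,y0+h,20): cv2.putText(im,str(y),(0,int((y-y0)*s)),0,.35,(0,0,255)); cv2.line(im,(0,int((y+.5-y0)*s)),(im.shape[1],int((y+.5-y0)*s)),(0,200,0),1)
    cv2.imwrite(o,im)
crop('pics/scene_0.png',150,145,320,220,'pics/c1.png')
crop('pics/side_0.png',230,190,190,190,'pics/c2.png')
```

```text
(no output)
```

View pics/c1.png

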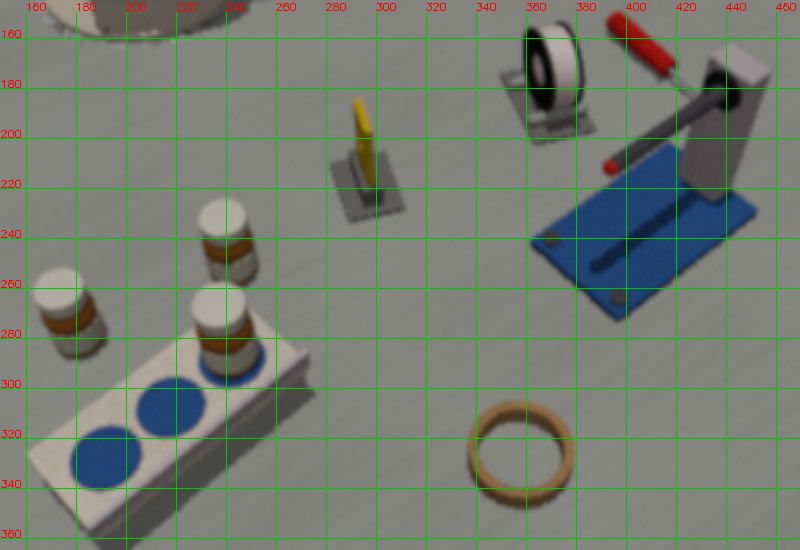

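View pics/c2.png

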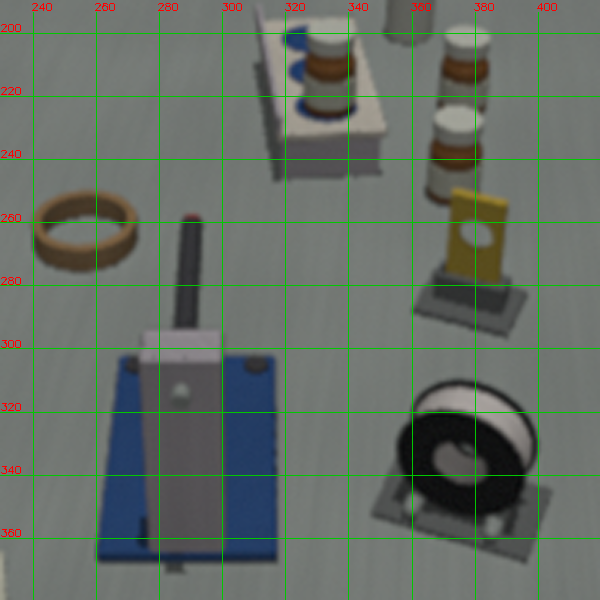

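The crops show the stand base corners, the red tip (394,212 scene; 290,258 side), marks (218,312) and (192,333), the jar caps, block and cradle corners. I'll fit each object's planar pose over both cameras.

```bash
cat > fit.py <<'E'
import json,numpy as np
from scipy.optimize import least_squares
def cam(f):
    m=json.load(open(f)); m={k:np.array(v) for k,v in m.items()}; m['f']=240/np.tan(np.radians(m['vertical_fov']/2)); return m
def proj(m,X):
    c=np.atleast_2d(X)@m['R'].T+m['t']; return c[:,:2]/c[:,2:]*m['f']+[m['cx'],m['cy']]
def place(p,L,zz=0):
    c,s=np.cos(p[2]),np.sin(p[2]); L=np.array(L,float)/1000
    return np.c_[p[0]+c*L[:,0]-s*L[:,1],p[1]+s*L[:,0]+c*L[:,1],L[:,2]+zz]
def fit(obs,p0,yaw=True):
    "obs: list of (cam, local mm points, pixels)"
    def r(p):
        p=np.r_[p,0] if not yaw else p
        return np.concatenate([(proj(m,place(p,L))-np.array(U)).ravel() for m,L,U in obs])
    s=least_squares(r,p0 if yaw else p0[:2],loss='soft_l1'); return s.x,r(s.x).reshape(-1,2)
E
python3 - <<'E'
from fit import *
S=cam('pics/scene_0.json');D=cam('pics/side_0.json')
s=lambda *a:[(x/2.5+149.5,y/2.5+144.5) for x,y in a]
d=lambda *a:[(x/3.158+229.5,y/3.158+189.5) for x,y in a]
def show(n,obs,p0,yaw=True):
    p,r=fit(obs,p0,yaw); print(n,np.round(p[:2],4),np.round(np.degrees(p[2]),1) if yaw else '',np.round(r,1).tolist())
show('stand',[(S,[(-60,-100,12),(60,-100,12),(60,100,12),(-60,100,12),(0,-83,150)],s((530,242),(617,316),(757,210),(672,143),(611,168))),
 (D,[(60,-100,12),(-60,-100,12),(-60,100,12),(60,100,12),(0,-83,150)],d((121,357),(274,357),(277,557),(97,557),(192,218)))],[.6,.3,0])
show('infeed',[(S,[(0,0,50),(0,-65,50),(-50,-110,50)],s((171,407),(106,458),(27,455))),(D,[(-50,110,50),(-50,110,0)],d((385,131),(381,174)))],[.5,-.1,0])
show('jshelf',[(S,[(0,0,130)],s((219,303))),(D,[(0,0,130)],d((331,28)))],[.5,-.1],False)
show('jA',[(S,[(0,0,80)],s((222,216))),(D,[(0,0,80)],d((458,118)))],[.5,-.1],False)
show('jB',[(S,[(0,0,80)],s((58,287))),(D,[(0,0,80)],d((467,36)))],[.5,-.1],False)
show('block',[(S,[(-40,-30,6),(40,-30,6),(40,30,6),(-40,30,6)],s((330,167),(350,222),(405,208),(386,152))),
 (D,[(40,30,6),(-40,30,6),(-40,-30,6)],d((411,310),(507,337),(527,294)))],[.4,0,0])
show('keeper',[(D,[(22,4,106),(-22,4,106),(0,4,71)],d((453,193),(507,205),(477,233)))],[.4,0,0])
show('cradle',[(S,[(-55,-35,5),(55,-35,5),(55,35,5)],s((500,72),(537,144),(597,130))),
 (D,[(55,35,5),(-55,35,5),(-55,-35,5)],d((371,516),(526,563),(552,490)))],[.4,.3,0])
show('tape',[(S,[(0,0,12)],s((521,455))),(D,[(0,0,12)],d((85,230)))],[.6,.1],False)
E
```

```text
stand [0.6323 0.2457] 5.9 [[0.2, -1.5], [1.3, 0.8], [1.9, -0.3], [-0.3, -1.2], [-1.8, 1.8], [-0.5, -0.2], [0.9, -0.1], [0.4, -0.5], [-0.8, -0.5], [0.4, 1.0]]
infeed [ 0.5812 -0.2339] 10.3 [[0.6, 0.8], [0.2, 0.5], [-1.1, -0.4], [0.1, 0.2], [0.6, 1.3]]
jshelf [ 0.5643 -0.1688]  [[0.0, 0.6], [0.5, 1.3]]
jA [ 0.448  -0.1131]  [[0.1, 0.8], [0.6, 0.5]]
jB [ 0.4386 -0.2664]  [[0.1, 0.7], [0.7, 0.4]]
block [0.4353 0.0473] -17.3 [[-0.0, -1.3], [-0.3, 0.2], [1.1, 0.3], [0.1, -0.3], [-0.1, -0.0], [0.1, -0.6], [0.1, -0.6]]
keeper [0.4333 0.0424] -16.8 [[-0.1, -0.3], [0.2, -0.2], [-0.1, 0.6]]
cradle [0.4418 0.2724] -16.6 [[0.1, 0.6], [-0.4, 0.2], [0.5, -0.1], [-0.4, -0.2], [0.5, -0.2], [0.3, 0.4]]
tape [ 0.7618 -0.0063]  [[-0.1, 0.2], [0.0, 0.4]]
```

Fits agree to about 1 px (roughly 3 mm), with sensible heights and sizes. Moving above the spool for a close look.

```bash
python3 -m crank '[[[0.95,-0.81,0,0,0,-0.02],[0.95,-0.81,0,0,0,-0.02],[0.95,-0.81,0,0,0,-0.02],[0.95,-0.81,0,0,0,-0.02],[0.95,-0.81,0,0,0,-0.02],[0.95,-0.81,0,0,0,-0.02],[0.95,-0.81,0,0,0,-0.02],[0.95,-0.81,0,0,0,-0.02],[0.95,-0.81,0,0,0,-0.02],[0.95,-0.81,0,0,0,-0.02],[0.95,-0.81,0,0,0,-0.02],[0.95,-0.81,0,0,0,-0.02],[0.95,-0.81,0,0,0,-0.02],[0.95,-0.81,0,0,0,-0.02],[0.95,-0.81,0,0,0,-0.02],[0.95,-0.81,0,0,0,-0.02],[0,0,0,0,0,0],[0,0,0,0,0,0]]]' 1 60; python3 look.py 1 wrist
```

```text
time: 1.65
ee_pos: [0.4416, 0.2726, 0.2135]
tcp_rot: [-180.0, -0.0, 163.2]
wrist_force: [-0.8, 0.5, 0.1]
opening: 0.0854
grasp_force: 0.0
{'time': 1.65, 'q': [31.6899, 0.751, 5.6251, 94.9265, 0.0062, 48.4483], 'ee_pos': [0.4416, 0.2726, 0.2135], 'tcp_rot': [-179.9649, -0.0394, 163.2415], 'opening': 0.0854}
wrist {'vertical_fov': 65.0411, 'cx': 318.9643, 'cy': 243.1844, 'R': [[0.288, 0.9576, -0.0006], [0.921, -0.2768, 0.274], [0.2623, -0.0794, -0.9617]], 't': [-0.3873, -0.3664, 0.2832]}
```

View pics/wrist_1.png

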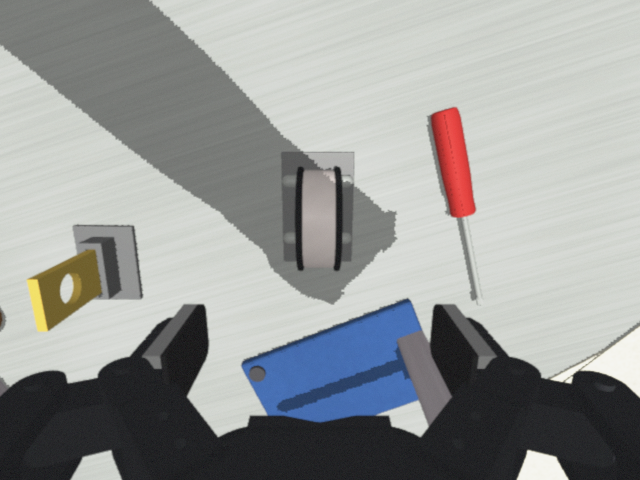

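The wrist view shows the spool centred at column 319 between flanges 295–343, cradle foot corners (282,152)–(354,262), the keeper block foot (73,226)…(142,298) and stand corners (242,362), (409,299).

```bash
cat >> fit.py <<'E'
def back(m,u,z):
    r=m['R'].T@np.array([(u[0]-m['cx'])/m['f'],(u[1]-m['cy'])/m['f'],1]); C=-m['R'].T@m['t']; return (C+r*(z-C[2])/r[2])[:2]
E
python3 - <<'E'
from fit import *
W=cam('pics/wrist_1.json')
def show(n,obs,p0,yaw=True):
    p,r=fit(obs,p0,yaw); print(n,np.round(p[:2],4),np.round(np.degrees(p[2]),1),np.round(r,1).tolist())
for p,n in (((.4418,.2724,np.radians(-16.6)),'cradle'),):
    print(proj(W,place(p,[(55,-35,5),(55,35,5),(-55,-35,5),(-55,35,5)])).round())
show('cradle',[(W,[(-55,-35,5),(-55,35,5),(55,35,5),(55,-35,5)],[(282,152),(354,152),(354,262),(282,262)])],[.44,.27,-.3])
show('block',[(W,[(-40,-30,6),(-40,30,6),(40,30,6)],[(73,226),(133,225),(142,298)])],[.43,.04,-.3])
show('stand',[(W,[(-60,-100,12),(-60,100,12)],[(242,362),(409,299)])],[.63,.24,.1])
print(proj(W,place((.4418,.2724,np.radians(-16.6)),[(45,-18,54),(45,18,54),(-45,-18,54),(-45,18,54),(0,-18,99),(0,18,99)])).round())
E
```

```text
[[286. 262.]
 [354. 262.]
 [283. 152.]
 [356. 152.]]
cradle [0.4412 0.2708] -16.7 [[-0.9, 0.1], [0.8, 0.1], [-2.0, -0.1], [2.1, -0.1]]
block [0.4327 0.0486] -16.9 [[-0.3, -1.0], [-0.3, 0.1], [0.8, 0.9]]
stand [0.6276 0.2434] 5.6 [[-4.2, 0.6], [2.4, -0.4]]
[[300. 269.]
 [340. 269.]
 [298. 167.]
 [341. 167.]
 [296. 233.]
 [344. 233.]]
```

```bash
python3 -m crank '[[[0,-0.01,-0.87,0,0,0],[0,-0.01,-0.87,0,0,0],[0,-0.01,-0.87,0,0,0],[0,-0.01,-0.87,0,0,0],[0,-0.01,-0.87,0,0,0],[0,-0.01,-0.87,0,0,0],[0,0,-0.87,0,0,0],[0,0,0,0,0,0]]]' 1 60
python3 -m crank '[[[0,0,0,0,0,0],[0,0,0,0,0,0],[0,0,0,0,0,0],[0,0,0,0,0,0],[0,0,0,0,0,0],[0,0,0,0,0,0],[0,0,0,0,0,0],[0,0,0,0,0,0]]]' 0 60
```

```text
time: 2.37
ee_pos: [0.4387, 0.2722, 0.0889]
tcp_rot: [-179.8, -0.2, 163.5]
wrist_force: [-0.3, -0.0, -0.4]
opening: 0.0854
grasp_force: 0.0
time: 3.03
ee_pos: [0.4411, 0.2722, 0.0923]
tcp_rot: [180.0, 0.0, 163.4]
wrist_force: [-0.2, -0.1, -0.1]
opening: 0.0001
grasp_force: 0.0
```

```bash
python3 look.py 2 wrist
```

```text
{'time': 3.0333, 'q': [31.6843, -0.0183, -8.5453, 81.4676, -0.0007, 48.3178], 'ee_pos': [0.4411, 0.2722, 0.0923], 'tcp_rot': [179.9963, 0.0041, 163.3665], 'opening': 0.0001}
wrist {'vertical_fov': 65.0411, 'cx': 318.9643, 'cy': 243.1844, 'R': [[0.286, 0.9582, 0.0001], [0.9213, -0.275, 0.2748], [0.2633, -0.0784, -0.9615]], 't': [-0.3862, -0.3336, 0.1659]}
```

View pics/wrist_2.png

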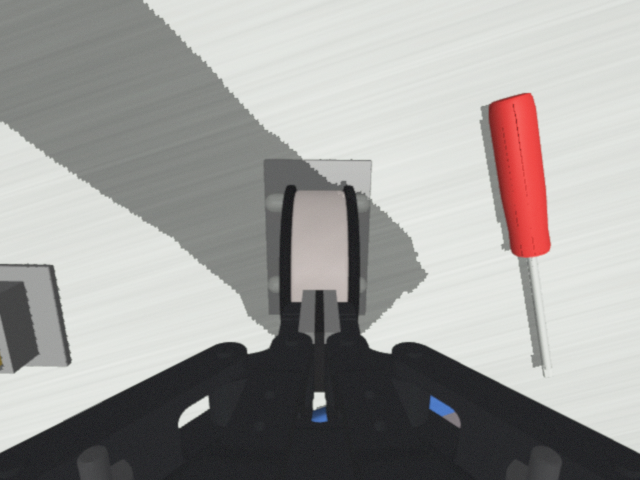

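The shut fingers (302–338, ends at row 290) sit on the camera ray about 18 mm above the reported TCP, just over the spool's top. So the fingertips are shorter than stated. The spool hasn't moved. I'll reopen and go lower, to a height that is safe under either reading.

```bash
python3 -m crank '[[[0,0,0,0,0,0],[0,0,0,0,0,0],[0,0,0,0,0,0],[0,0,0,0,0,0],[0,0,0,0,0,0],[0,0,0,0,0,0],[0,0,-0.6,0,0,0],[0,0,-0.6,0,0,0],[0,0,-0.6,0,0,0],[0,0,0,0,0,0],[0,0,0,0,0,0]]]' 1 60
python3 -m crank '[[[0,0,0,0,0,0],[0,0,0,0,0,0],[0,0,0,0,0,0],[0,0,0,0,0,0],[0,0,0,0,0,0],[0,0,0,0,0,0],[0,0,0,0,0,0]]]' 0 60;  python3 look.py 3 wrist
```

```text
time: 4.0
ee_pos: [0.4402, 0.2718, 0.0547]
tcp_rot: [-179.9, -0.1, 163.4]
wrist_force: [0.7, 0.2, -0.2]
opening: 0.0855
grasp_force: 0.0
time: 4.58
ee_pos: [0.4413, 0.2725, 0.0568]
tcp_rot: [179.9, 0.0, 163.4]
wrist_force: [-0.6, -0.0, 5.4]
opening: 0.0351
grasp_force: 59.8
{'time': 4.5833, 'q': [31.6897, 0.5195, -11.9402, 77.4801, 0.008, 48.3184], 'ee_pos': [0.4413, 0.2725, 0.0568], 'tcp_rot': [179.9497, 0.0341, 163.3713], 'opening': 0.0351}
wrist {'vertical_fov': 65.0411, 'cx': 318.9643, 'cy': 243.1844, 'R': [[0.2859, 0.9583, 0.001], [0.9212, -0.2751, 0.2753], [0.2641, -0.0778, -0.9614]], 't': [-0.3866, -0.3239, 0.1313]}
```

Spool gripped (35 mm). Before going on, triangulate the red tip from the stored pictures while lifting.

```bash
python3 - <<'E'
from fit import *
import cv2
P=[]
S=cam('pics/scene_0.json');D=cam('pics/side_0.json')
for n,m,(x0,y0,w,h) in (('scene',S,(384,200,20,20)),('side',D,(280,250,20,16))):
    im=cv2.imread(f'pics/{n}_0.png').astype(float)[y0:y0+h,x0:x0+w]
    g=np.clip(im[...,2]-im[...,:2].max(2)-15,0,None); yy,xx=np.mgrid[y0:y0+h,x0:x0+w]
    P.append((m,np.array([(xx*g).sum(),(yy*g).sum()])/g.sum())); print(n,P[-1][1].round(2),(g>0).sum())
s=least_squares(lambda X:np.concatenate([proj(m,X)[0]-u for m,u in P]),[.64,.16,.15]); print(s.x.round(4),s.fun.round(2))
s=least_squares(lambda X:np.concatenate([proj(m,np.r_[X,.15])[0]-u for m,u in P]),[.64,.16]); print(s.x.round(4),s.fun.round(2))
im=cv2.imread('pics/side_0.png').astype(float).mean(2)
for r in range(262,294,4):
    a=im[r,278:302]; w=np.clip(np.median(a)-15-a,0,None); print(r,round((w*np.arange(278,302)).sum()/w.sum(),2),end='; ')
p=(.6323,.2457,np.radians(5.9)); print(proj(D,place(p,[(0,-75,150),(0,0,150),(0,60,150)])).round(1))
E
python3 -m crank '[[[0,0,0.8,0,0,0],[0,0,0.9,0,0,0],[0,0,0.9,0,0,0],[0,-0.6,0.9,0,0,0],[0.2,-0.8,0.9,0,0,0],[0.2,-0.8,0.42,0,0,0.1],[0.2,-0.8,0,0,0,0.1],[0.2,-0.8,0,0,0,0.1],[0.2,-0.8,0,0,0,0.2],[0.3,-0.8,0,0,0,0.2],[0.4,-0.8,0,0,0,0.2],[0.6,-0.6,0,0,0,0.2],[0.8,-0.2,0,0,0,0.2],[0.8,0,0,0,0,0.2],[0,0,0,0,0,0]]]' 0 60
```

```text
scene [393.89 211.5 ] 44
side [290.56 258.08] 6
[0.6414 0.166  0.1557] [-0.26 -0.2  -0.32  0.13]
[0.6406 0.1661] [-0.87  1.29  0.12  2.26]
262 290.26; 266 290.01; 270 289.7; 274 289.54; 278 289.26; 282 288.85; 286 288.72; 290 288.53; [[290.6 261.7]
 [289.1 282.5]
 [287.8 301.1]]
time: 5.88
ee_pos: [0.5207, 0.1316, 0.1514]
tcp_rot: [-180.0, -0.0, 173.7]
wrist_force: [-0.9, 0.6, -2.6]
opening: 0.0349
grasp_force: 60.6
```

```bash
python3 -m crank '[[[0.77,-0.03,0.02,0,0,0.22],[0.77,-0.03,0.02,0,0,0.22],[0.77,-0.03,0.02,0,0,0.22],[0.77,-0.03,0.02,0,0,0.22],[0.77,-0.03,0.01,0,0,0.22],[0.77,-0.03,0.01,0,0,0.22],[0.77,-0.03,0,0,0,0.22],[0.77,-0.03,0,0,0,0.22],[0,0,0,0,0,0],[0,0,0,0,0,0]]]' 0 60; python3 look.py 4 side scene >/dev/null
python3 - <<'E'
import cv2,numpy as np
a=cv2.imread('pics/side_4.png')[190:390,230:390]; b=cv2.imread('pics/scene_4.png')[140:290,330:490]
f=lambda i:cv2.resize(i,(400,int(i.shape[0]*2.5)),interpolation=cv2.INTER_CUBIC)
a,b=f(a),f(b); h=max(a.shape[0],b.shape[0]); p=lambda i:cv2.copyMakeBorder(i,0,h-i.shape[0],0,0,0)
cv2.imwrite('pics/p4.png',np.hstack([p(a),p(b)]))
E
```

```text
time: 6.72
ee_pos: [0.6419, 0.1274, 0.1534]
tcp_rot: [-180.0, -0.1, -174.3]
wrist_force: [-0.2, -0.9, -1.8]
opening: 0.0351
grasp_force: 60.6
```

View pics/p4.png

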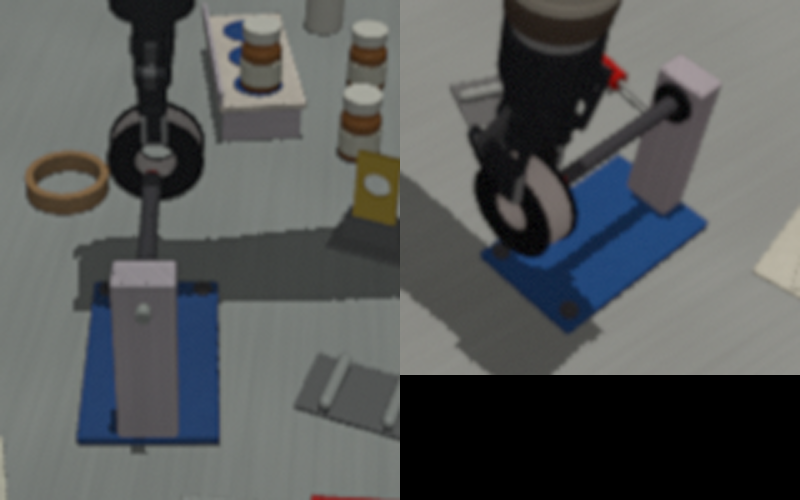

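The side view puts the hole centre at (292.4,254.8), and the scene view puts it at (374.6,224.6). I'll check these against projections.

Run:
```python
from fit import *
S=cam('pics/scene_0.json');D=cam('pics/side_0.json')
p=(.6419,.1274,np.radians(5.9))
print('pred scene -y flange',proj(S,place(p,[(0,-18,150.6)])).round(1),'side +y flange',proj(D,place(p,[(0,18,150.6)])).round(1))
obs=[(S,-18,(374.6,224.6)),(D,18,(292.4,254.8))]
s=least_squares(lambda X:np.concatenate([proj(m,place((X[0],X[1],p[2]),[(0,o,X[2]*1000)]))[0]-u for m,o,u in obs]),[.64,.13,.15]);print(s.x.round(4),s.fun.round(2))
q=(.6323,.2457,p[2])
print('axis',place(q,[(0,-120,150)]).round(4),proj(S,place(q,[(0,-138,150),(0,-82,150),(0,60,150)])).round(1),proj(D,place(q,[(0,-102,150),(0,-82,150)])).round(1))
```

```text
pred scene -y flange [[373.  225.1]] side +y flange [[292.2 254.9]]
[0.6423 0.13   0.1519] [-0.43 -0.33 -0.54  0.24]
axis [[0.6446 0.1263 0.15  ]] [[373.4 226.3]
 [392.4 213.2]
 [436.9 182.5]] [[291.1 254.8]
 [290.7 259.8]]
```

```bash
python3 -m crank '[[[0.14,0,0.08,0,0,0],[0,0,0,0,0,0],[-0.06,0.55,0,0,0,0],[-0.06,0.55,0,0,0,0],[-0.05,0.55,0,0,0,0],[-0.06,0.55,0,0,0,0],[-0.05,0.55,0,0,0,0],[-0.06,0.55,0,0,0,0],[0,0,0,0,0,0],[0,0,0,0,0,0]]]' 0 60
python3 -m crank '[[[-0.06,0.55,0,0,0,0],[-0.05,0.55,0,0,0,0],[-0.06,0.55,0,0,0,0],[-0.06,0.55,0,0,0,0],[-0.05,0.55,0,0,0,0],[-0.06,0.55,0,0,0,0],[0,0,0,0,0,0],[0,0,0,0,0,0]]]' 0 60
```

```text
time: 7.65
ee_pos: [0.638, 0.1944, 0.156]
tcp_rot: [-180.0, -0.0, -174.1]
wrist_force: [-0.4, 0.7, -2.4]
opening: 0.0346
grasp_force: 60.6
time: 8.32
ee_pos: [0.6312, 0.2603, 0.156]
tcp_rot: [-180.0, -0.0, -174.1]
wrist_force: [0.1, 0.1, -2.1]
opening: 0.0348
grasp_force: 60.7
```

```bash
python3 -m crank '[[[0,0,-0.2,0,0,0],[0,0,-0.2,0,0,0],[0,0,-0.2,0,0,0],[0,0,0,0,0,0],[0,0,0,0,0,0]]]' 0 60
python3 -m crank '[[[0,0,0,0,0,0],[0,0,0,0,0,0],[0,0,0,0,0,0],[0,0,0,0,0,0]]]' 0.65
python3 -m crank '[[[0,0,0.5,0,0,0],[0,0,0.8,0,0,0],[0,0,0.8,0,0,0],[0,-0.5,0.5,0,0,0],[0,0,0,0,0,0]]]' 0.65
python3 look.py 5 wrist side scene|head -1;python3 - <<'E'
import cv2,numpy as np
a=cv2.imread('pics/side_5.png')[200:380,230:390]; b=cv2.imread('pics/scene_5.png')[140:290,330:490]
f=lambda i:cv2.resize(i,(400,int(i.shape[0]*2.5)),interpolation=cv2.INTER_CUBIC)
a,b=f(a),f(b); h=max(a.shape[0],b.shape[0]); p=lambda i:cv2.copyMakeBorder(i,0,h-i.shape[0],0,0,0)
cv2.imwrite('pics/p5.png',np.hstack([p(a),p(b)]))
E
```

```text
time: 8.73
ee_pos: [0.6313, 0.259, 0.1439]
tcp_rot: [-180.0, -0.0, -174.2]
wrist_force: [-0.2, -0.2, -1.6]
opening: 0.0352
grasp_force: 60.9
time: 9.07
ee_pos: [0.6316, 0.2595, 0.1445]
tcp_rot: [180.0, 0.0, -174.2]
wrist_force: [-0.3, -0.4, 0.3]
opening: 0.0557
grasp_force: 0.0
time: 9.48
ee_pos: [0.6323, 0.2484, 0.1996]
tcp_rot: [180.0, 0.2, -174.2]
wrist_force: [0.2, -0.5, -0.5]
opening: 0.0556
grasp_force: 0.0
{'time': 9.4833, 'q': [21.4573, 23.4708, 30.6775, 96.9679, -0.028, 15.7021], 'ee_pos': [0.6323, 0.2484, 0.1996], 'tcp_rot': [179.9623, 0.2375, -174.2449], 'opening': 0.0556}
```

View pics/p5.png

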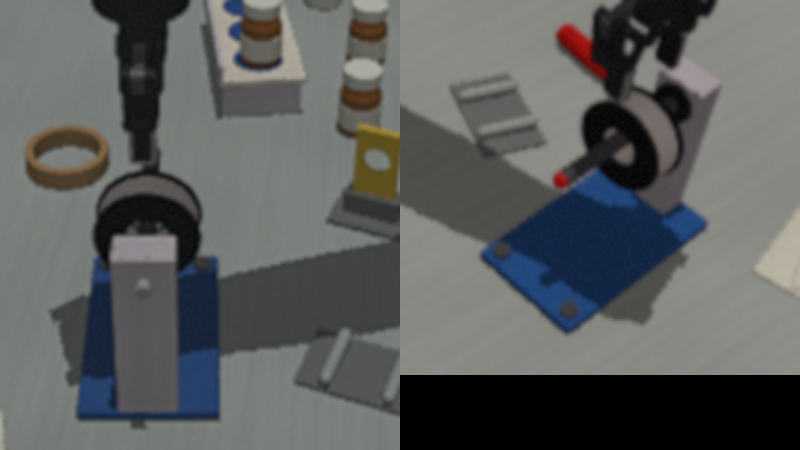

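The spool hangs well inboard, clear of the gripper, with the tip free. Next, over to the keeper.

```bash
python3 -m crank '[[[-0.71,-0.72,0,0,0,0.7],[-0.71,-0.72,0,0,0,0.7],[-0.71,-0.72,0,0,0,0.7],[-0.71,-0.72,0,0,0,0.7],[-0.71,-0.72,0,0,0,0.7],[-0.71,-0.72,0,0,0,0.7],[-0.71,-0.72,0,0,0,0.7],[-0.71,-0.72,0,0,0,0.7],[-0.71,-0.72,0,0,0,0.7],[-0.71,-0.72,0,0,0,0.7],[-0.71,-0.72,0,0,0,0.7],[-0.71,-0.72,0,0,0,0.7],[-0.71,-0.72,0,0,0,0.7],[-0.71,-0.72,0,0,0,0.7],[0,0,0,0,0,0],[0,0,0,0,0,0]]]' 1 40; python3 look.py 6 wrist | head -1
python3 - <<'E'
from fit import *
import cv2
W=cam('pics/wrist_6.json')
def ymask(f):
    h=cv2.cvtColor(cv2.imread(f),cv2.COLOR_BGR2HSV); m=cv2.inRange(h,(18,120,60),(35,255,255)); 
    n,l,st,c=cv2.connectedComponentsWithStats(m); i=1+st[1:,4].argmax(); print(f,st[i]); return (l==i).astype(np.uint8)
box=[(a*22,b*4,z) for a in(-1,1) for b in(-1,1) for z in(37,106)]
views=[]
for f in('wrist_6','wrist_1','side_0'):
    m=cam(f'pics/{f}.json'); views.append((m,ymask(f'pics/{f}.png')))
def cost(p,vs):
    t=0
    for m,k in vs:
        z=np.zeros_like(k); cv2.fillConvexPoly(z,cv2.convexHull((proj(m,place(p,box))*16).round().astype(np.int32)),1,shift=4)
        kk=cv2.morphologyEx(k,cv2.MORPH_CLOSE,np.ones((25,25))); t+=(z!=kk).sum()/max(kk.sum(),1)
    return t
from scipy.optimize import minimize
for vs in ([views[0]],[views[1]],[views[2]],views):
    r=minimize(cost,[.4335,.0475,-.295],args=(vs,),method='Nelder-Mead',options=dict(initial_simplex=[[.4335,.0475,-.295],[.439,.0475,-.295],[.4335,.053,-.295],[.4335,.0475,-.22]])); print(r.x[:2].round(4),np.degrees(r.x[2]).round(1),round(r.fun,3))
E
```

```text
time: 10.97
ee_pos: [0.4322, 0.0475, 0.1957]
tcp_rot: [180.0, 0.0, -107.0]
wrist_force: [0.7, -0.1, 0.3]
opening: 0.0853
grasp_force: 0.0
{'time': 10.9667, 'q': [6.267, -11.0457, -7.29, 93.7581, 0.0063, -66.7603], 'ee_pos': [0.4322, 0.0475, 0.1957], 'tcp_rot': [179.9953, 0.0048, -106.9727], 'opening': 0.0853}
pics/wrist_6.png [ 286  212   64   34 1927]
pics/wrist_1.png [  28  250   73   81 3207]
pics/side_0.png [371 250  20  29 348]
[0.4326 0.0449] -16.5 0.072
[0.4324 0.049 ] -26.6 0.066
[0.4358 0.0484] -16.3 0.118
[0.4331 0.0451] -19.1 0.435
```

View pics/wrist_6.png

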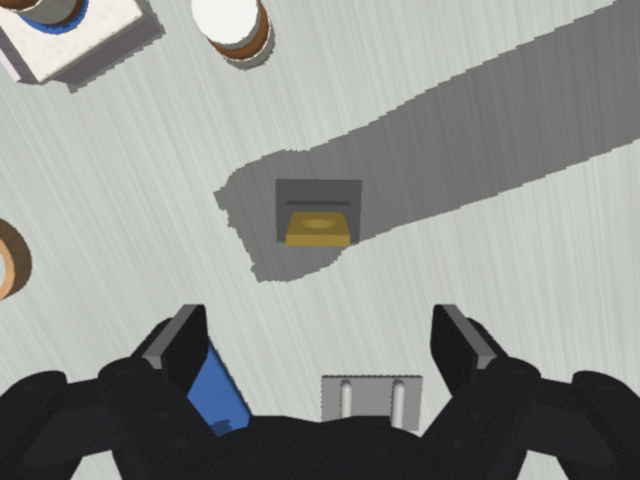

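The plate is square to the tool and centred (columns 285–350, centre 318). Descend, grip and lift.

```bash
python3 -m crank '[[[0,-0.01,-0.87,0,0,0],[0,-0.01,-0.87,0,0,0],[0,-0.01,-0.87,0,0,0],[0,-0.01,-0.87,0,0,0],[0,-0.01,-0.87,0,0,0],[0,0,-0.87,0,0,0],[0,0,-0.87,0,0,0],[0,0,-0.87,0,0,0],[0,0,-0.84,0,0,0],[0,0,0,0,0,0],[0,0,0,0,0,0]]]' 1 40
python3 -m crank '[[[0,0,0,0,0,0],[0,0,0,0,0,0],[0,0,0,0,0,0],[0,0,0,0,0,0],[0,0,0,0,0,0],[0,0,0,0,0,0],[0,0,0,0,0,0]]]' 0 40
python3 -m crank '[[[0,0,0.4,0,0,0],[0,0,0.6,0,0,0],[0,0,0.8,0,0,0],[0,0,0.8,0,0,0],[0,0,0.8,0,0,0],[0,0,0.8,0,0,0],[0,0,0.8,0,0,0],[0,0,0.6,0,0,0],[0,0,0,0,0,0]]]' 0 40; python3 look.py 7 wrist side scene|head -1
```

```text
time: 11.93
ee_pos: [0.4322, 0.0473, 0.0394]
tcp_rot: [179.9, -0.0, -106.9]
wrist_force: [-0.3, 0.1, 0.1]
opening: 0.0854
grasp_force: 0.0
time: 12.52
ee_pos: [0.4332, 0.047, 0.0412]
tcp_rot: [-179.9, 0.0, -106.8]
wrist_force: [-2.0, 0.4, 5.5]
opening: 0.0436
grasp_force: 40.7
time: 13.27
ee_pos: [0.4337, 0.0469, 0.1553]
tcp_rot: [-179.8, 0.1, -106.8]
wrist_force: [0.3, -0.1, -1.0]
opening: 0.0433
grasp_force: 41.4
{'time': 13.2667, 'q': [6.1785, -11.6314, -12.2591, 89.1484, 0.0001, -66.9822], 'ee_pos': [0.4337, 0.0469, 0.1553], 'tcp_rot': [-179.794, 0.0877, -106.8391], 'opening': 0.0433}
```

```bash
python3 -m crank '[[[0.75,0.3,-0.12,0,0,0.235],[0.75,0.3,-0.12,0,0,0.235],[0.75,0.3,-0.12,0,0,0.235],[0.75,0.3,-0.12,0,0,0.235],[0.75,0.3,-0.12,0,0,0.235],[0.75,0.3,-0.12,0,0,0.235],[0.75,0.3,-0.12,0,0,0.235],[0.75,0.3,-0.12,0,0,0.235],[0.75,0.3,-0.12,0,0,0.235],[0.75,0.3,-0.12,0,0,0.235],[0.75,0.3,-0.12,0,0,0.235],[0.75,0.3,-0.12,0,0,0.235],[0.75,0.3,-0.12,0,0,0.235],[0.75,0.3,-0.12,0,0,0.235],[0,0,0,0,0,0],[0,0,0,0,0,0],[0,0,0,0,0,0]]]' 0 40; python3 look.py 8 side scene|head -1
python3 - <<'E'
import cv2,numpy as np
a=cv2.imread('pics/side_8.png')[220:300,250:330]; b=cv2.imread('pics/scene_8.png')[170:250,350:430]
f=lambda i:cv2.resize(i,(400,400),interpolation=cv2.INTER_CUBIC)
cv2.imwrite('pics/p8.png',np.hstack([f(a),f(b)]))
E
```

```text
time: 14.83
ee_pos: [0.6418, 0.1306, 0.1177]
tcp_rot: [179.9, -0.0, -84.2]
wrist_force: [0.4, -0.7, -0.6]
opening: 0.0432
grasp_force: 41.4
{'time': 14.8333, 'q': [11.5048, 18.8547, 15.6192, 86.8681, -0.0018, -84.2467], 'ee_pos': [0.6418, 0.1306, 0.1177], 'tcp_rot': [179.897, -0.0121, -84.2484], 'opening': 0.0432}
```

View pics/p8.png

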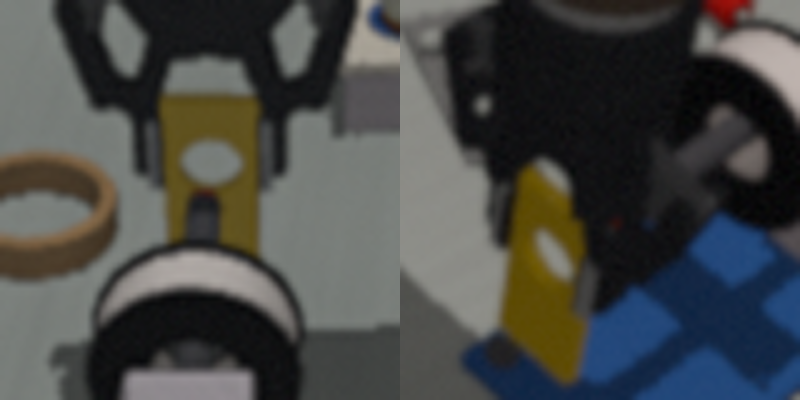

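The hole shows at (291.8,252.2) in the side view and (380.4,220.4) in the scene view, with the tip at (290.6,258.2) in the side view. Triangulating the hole.

Run:
```python
from fit import *
S=cam('pics/scene_0.json');D=cam('pics/side_0.json');th=np.radians(5.8)
obs=[(S,-4,(380.4,220.4)),(D,4,(291.8,252.2))]
s=least_squares(lambda X:np.concatenate([proj(m,place((X[0],X[1],th),[(0,o,X[2]*1000)]))[0]-u for m,o,u in obs]),[.64,.13,.15]);print(s.x.round(4),s.fun.round(2))
for z in(.1477,.150): print(z,[proj(m,place((.6418,.1306,th),[(0,o,z*1000)])).round(1).tolist() for m,o,u in obs])
```

```text
[0.6428 0.1332 0.1522] [-0.07 -0.05 -0.09  0.04]
0.1477 [[[378.8, 222.0]], [[292.3, 253.2]]]
0.15 [[[378.9, 221.3]], [[292.3, 252.4]]]
```

```bash
python3 -m crank '[[[0.11,0,0.1,0,0,0],[0,0,0,0,0,0],[-0.05,0.44,0,0,0,0],[-0.04,0.44,0,0,0,0],[-0.05,0.44,0,0,0,0],[-0.04,0.44,0,0,0,0],[0,0,0,0,0,0],[0,0,0,0,0,0]]]' 0 40
python3 -m crank '[[[-0.05,0.44,0,0,0,0],[-0.04,0.44,0,0,0,0],[-0.05,0.44,0,0,0,0],[-0.04,0.42,0,0,0,0],[0,0,0,0,0,0],[0,0,0,0,0,0]]]' 0 40
```

```text
time: 15.6
ee_pos: [0.641, 0.167, 0.1204]
tcp_rot: [180.0, -0.0, -84.1]
wrist_force: [0.2, -0.3, -0.5]
opening: 0.0432
grasp_force: 41.4
time: 16.1
ee_pos: [0.6375, 0.2015, 0.1205]
tcp_rot: [180.0, -0.0, -84.2]
wrist_force: [-0.5, -0.4, -0.5]
opening: 0.0435
grasp_force: 41.4
```

```bash
python3 -m crank '[[[0,0,-0.15,0,0,0],[0,0,-0.15,0,0,0],[0,0,0,0,0,0],[0,0,0,0,0,0]]]' 0 40; python3 look.py 9 side scene | head -1
```

```text
time: 16.43
ee_pos: [0.6376, 0.2005, 0.1144]
tcp_rot: [180.0, -0.0, -84.2]
wrist_force: [-0.6, -0.3, -1.1]
opening: 0.0434
grasp_force: 41.6
{'time': 16.4333, 'q': [17.4542, 20.6961, 17.5976, 86.9148, -0.0016, -78.3046], 'ee_pos': [0.6376, 0.2005, 0.1144], 'tcp_rot': [179.9872, -0.0043, -84.2412], 'opening': 0.0434}
```

```bash
python3 -m crank '[[[0,0,-0.07,0,0,0],[0,0,0,0,0,0],[0,0,0,0,0,0]]]' 0 40;python3 -m crank '[[[0,0,-0.07,0,0,0],[0,0,0,0,0,0],[0,0,0,0,0,0]]]' 0 40
```

```text
time: 16.78
ee_pos: [0.6377, 0.2006, 0.1141]
tcp_rot: [-179.9, -0.0, -84.2]
wrist_force: [-2.0, -2.4, 6.6]
opening: 0.0432
grasp_force: 42.2
time: 17.03
ee_pos: [0.6378, 0.2006, 0.114]
tcp_rot: [-179.9, 0.0, -84.2]
wrist_force: [-5.4, -2.6, 11.3]
opening: 0.0432
grasp_force: 42.8
```

Contact confirms the plate rests on the bar. Relax, release and rise.

```bash
python3 -m crank '[[[0,0,0.07,0,0,0],[0,0,0,0,0,0]]]' 0 40;python3 -m crank '[[[0,0,0,0,0,0],[0,0,0,0,0,0],[0,0,0,0,0,0],[0,0,0,0,0,0],[0,0,0,0,0,0]]]' 0.9
python3 -m crank '[[[0,0,0.5,0,0,0],[0,0,0.7,0,0,0],[0,0,0.8,0,0,0],[0,0,0.8,0,0,0],[0,0,0.8,0,0,0],[0,-0.8,0.5,0,0,0],[0,-0.8,0,0,0,0],[0,-0.8,0,0,0,0],[0,-0.8,0,0,0,0],[0,0,0,0,0,0]]]' 1; python3 look.py 10 side scene | head -1
python3 - <<'E'
from fit import *
import cv2
S=cam('pics/scene_0.json');D=cam('pics/side_0.json');p=(.6323,.2457,np.radians(5.8))
for n,m in(('side',D),('scene',S)):
    h=cv2.cvtColor(cv2.imread(f'pics/{n}_10.png'),cv2.COLOR_BGR2HSV); k=cv2.inRange(h,(18,120,50),(35,255,255))
    c,l,st,ce=cv2.connectedComponentsWithStats(k); i=1+st[1:,4].argmax(); print(n,st[i],ce[i].round(1))
    for y in(-60,-45,-30):
        q=proj(m,place(p,[(a,y+b,144+z) for a in(-22,22) for b in(-4,4) for z in(-65,35)])); print(y,q.min(0).round(),(np.ptp(q,axis=0)).round(),q.mean(0).round(1))
E
```

```text
time: 17.2
ee_pos: [0.6378, 0.2007, 0.1141]
tcp_rot: [-179.9, 0.0, -84.2]
wrist_force: [-2.1, -2.0, 8.9]
opening: 0.0437
grasp_force: 42.2
time: 17.62
ee_pos: [0.6375, 0.2008, 0.1128]
tcp_rot: [180.0, -0.0, -84.2]
wrist_force: [0.6, -0.3, -0.0]
opening: 0.0771
grasp_force: 0.0
time: 18.45
ee_pos: [0.6374, 0.1328, 0.1944]
tcp_rot: [179.9, -0.1, -84.4]
wrist_force: [0.1, 0.5, 0.1]
opening: 0.0852
grasp_force: 0.0
{'time': 18.45, 'q': [11.7934, 19.2594, 24.6189, 95.4446, -0.0429, -83.8118], 'ee_pos': [0.6374, 0.1328, 0.1944], 'tcp_rot': [179.9201, -0.0518, -84.3947], 'opening': 0.0852}
side [279 258  20  12 213] [288.8 263. ]
-60 [280. 254.] [21. 39.] [290.6 272.9]
-45 [279. 258.] [21. 39.] [290.3 277. ]
-30 [279. 262.] [22. 39.] [290.  281.2]
scene [393 200  24  31 321] [404.7 216.1]
-60 [387. 192.] [24. 44.] [398.4 214. ]
-45 [391. 189.] [24. 43.] [403.1 210.7]
-30 [396. 186.] [25. 43.] [407.9 207.4]
```

The keeper hangs as predicted for stand y ≈ −45 mm. Next, the jars.

```bash
python3 -m crank '[[[-0.63,-0.82,0,0,0,0.045],[-0.63,-0.82,0,0,0,0.045],[-0.63,-0.82,0,0,0,0.045],[-0.63,-0.82,0,0,0,0.045],[-0.63,-0.82,0,0,0,0.045],[-0.63,-0.82,0,0,0,0.045],[-0.63,-0.82,0,0,0,0.045],[-0.63,-0.82,0,0,0,0.045],[-0.63,-0.82,0,0,0,0.045],[-0.63,-0.82,0,0,0,0.045],[-0.63,-0.82,0,0,0,0.045],[-0.63,-0.82,0,0,0,0.045],[-0.63,-0.82,0,0,0,0.045],[-0.63,-0.82,0,0,0,0.045],[-0.63,-0.82,0,0,0,0.045],[0,0,0,0,0,0],[0,0,0,0,0,0],[0,0,0,0,0,0]]]' 1 40
python3 look.py 11 wrist | head -1
cat > blobs.py <<'E'
from fit import *
import cv2,sys
n=sys.argv[1]; W=cam(f'pics/wrist_{n}.json'); im=cv2.imread(f'pics/wrist_{n}.png'); h=cv2.cvtColor(im,cv2.COLOR_BGR2HSV)
def blobs(k,lab,z,amin=800):
    k=cv2.morphologyEx(k,cv2.MORPH_OPEN,np.ones((5,5))); cs,_=cv2.findContours(k,cv2.RETR_EXTERNAL,cv2.CHAIN_APPROX_NONE)
    for c in cs:
        if cv2.contourArea(c)<amin: continue
        x,y,w,hh=cv2.boundingRect(c); (u,v),ax,_=cv2.fitEllipse(c); P=back(W,(u,v),z)
        print(lab,(x,y,w,hh),'el',round(u),round(v),np.round(ax,0),'world',P.round(4),'diam',round(ax[1]/W['f']*(np.linalg.norm(-W['R'].T@W['t']-np.r_[P,z])),4))
blobs(cv2.inRange(h,(100,120,40),(125,255,255)),'blue',.05)
blobs(cv2.inRange(h,(5,120,30),(17,255,220)),'amber',.05)
blobs(cv2.inRange(im,(245,245,245),(255,255,255)),'white',.08)
P=[(.448,-.1131,.08),(.4386,-.2664,.08),(.5812,-.2339,.05),(.5928,-.2979,.05),(.5696,-.1699,.05)]
print(proj(W,np.array(P)).round().tolist())
E
python3 blobs.py 11
```

```text
time: 20.05
ee_pos: [0.4488, -0.1088, 0.195]
tcp_rot: [-180.0, 0.0, -79.6]
wrist_force: [-0.9, 0.9, 0.6]
opening: 0.0852
grasp_force: 0.0
{'time': 20.05, 'q': [-13.6392, -7.4051, -4.2069, 93.2006, 0.0176, -114.0565], 'ee_pos': [0.4488, -0.1088, 0.195], 'tcp_rot': [-179.9951, 0.017, -79.5827], 'opening': 0.0852}
blue (72, 451, 49, 29) el 98 467 [29. 51.] world [0.6228 0.1802] diam 0.0675
blue (134, 0, 79, 66) el 173 29 [69. 83.] world [ 0.578  -0.2317] diam 0.0724
amber (173, 86, 28, 67) el 180 120 [38. 60.] world [ 0.568  -0.1703] diam 0.0513
[[321.0, 228.0], [379.0, 1.0], [169.0, 25.0], [159.0, -84.0], [178.0, 120.0]]
```

```bash
cat > cap.py <<'E'
from fit import *
import cv2,sys
n,u0,v0=sys.argv[1],int(sys.argv[2]),int(sys.argv[3]); W=cam(f'pics/wrist_{n}.json'); im=cv2.imread(f'pics/wrist_{n}.png')
x0,y0=max(u0-80,0),max(v0-80,0); g=cv2.cvtColor(im[y0:v0+80,x0:u0+80],cv2.COLOR_BGR2GRAY)
for c in cv2.HoughCircles(g,cv2.HOUGH_GRADIENT_ALT,1,10,param1=100,param2=.6,minRadius=18,maxRadius=50)[0][:5]:
    u=c[:2]+[x0,y0]; P=back(W,u,.08); print(u.round(),c[2],P.round(4),'diam',round(2*c[2]/W['f']*((np.r_[P,.08]@W['R'].T+W['t'])[2]),4))
print([int(g[r,80]) for r in range(20,140,6)])
E
python3 cap.py 11 321 228
```

```text
[324. 224.] 30.009562 [ 0.446  -0.1164] diam 0.0448
[105, 105, 106, 119, 81, 127, 147, 145, 145, 144, 145, 143, 142, 144, 136, 105, 105, 108, 183, 188]
```

```bash
python3 -m crank '[[[-0.05,-0.13,-0.6,0,0,0],[-0.05,-0.13,-0.8,0,0,0],[-0.05,-0.12,-0.8,0,0,0],[0,0,-0.85,0,0,0],[0,0,-0.85,0,0,0],[0,0,-0.85,0,0,0],[0,0,-0.85,0,0,0],[0,0,-0.85,0,0,0],[0,0,-0.85,0,0,0],[0,0,-0.85,0,0,0],[0,0,-0.8,0,0,0],[0,0,0,0,0,0],[0,0,0,0,0,0]]]' 1 40
python3 -m crank '[[[0,0,0,0,0,0],[0,0,0,0,0,0],[0,0,0,0,0,0],[0,0,0,0,0,0],[0,0,0,0,0,0],[0,0,0,0,0,0],[0,0,0,0,0,0]]]' 0 40
python3 -m crank '[[[0,0,0.4,0,0,0],[0,0,0.7,0,0,0],[0,0,0.9,0,0,0],[0,0,0.9,0,0,0],[0,0,0.9,0,0,0],[0,0,0.9,0,0,0],[0,0,0.9,0,0,0],[0,0,0.9,0,0,0],[0,0,0,0,0,0]]]' 0 40
```

```text
time: 21.18
ee_pos: [0.4453, -0.116, 0.0157]
tcp_rot: [179.9, 0.1, -79.5]
wrist_force: [-0.6, -0.5, 0.3]
opening: 0.0858
grasp_force: 0.0
time: 21.77
ee_pos: [0.4465, -0.1169, 0.0176]
tcp_rot: [-179.9, -0.0, -79.6]
wrist_force: [-0.7, -0.2, 4.8]
opening: 0.046
grasp_force: 40.4
time: 22.52
ee_pos: [0.4469, -0.1171, 0.1503]
tcp_rot: [-179.7, -0.1, -79.6]
wrist_force: [0.6, -0.4, -0.6]
opening: 0.0461
grasp_force: 41.7
```

```bash
python3 -m crank '[[[0.4,-0.2,0.7,0,0,0],[0.7,-0.3,0.7,0,0,0],[0.9,-0.35,0.6,0,0,0],[0.9,-0.35,0,0,0,0],[0.9,-0.35,0,0,0,0],[0.9,-0.35,0,0,0,0],[0.9,-0.35,0,0,0,0],[0.8,-0.35,0,0,0,0],[0,0,0,0,0,0],[0,0,0,0,0,0],[0,0,0,0,0,0]]]' 0 40
python3 look.py 12 wrist | head -1; python3 blobs.py 12
```

```text
time: 23.43
ee_pos: [0.573, -0.1685, 0.1858]
tcp_rot: [179.9, 0.0, -79.6]
wrist_force: [0.1, -0.8, -0.7]
opening: 0.0462
grasp_force: 41.8
{'time': 23.4333, 'q': [-16.3899, 11.1523, 13.8189, 92.7331, 0.0012, -116.8167], 'ee_pos': [0.573, -0.1685, 0.1858], 'tcp_rot': [179.9412, 0.0311, -79.5733], 'opening': 0.0462}
blue (290, 101, 75, 77) el 327 139 [74. 76.] world [ 0.579  -0.2365] diam 0.0598
blue (287, 0, 79, 89) el 326 44 [79. 88.] world [ 0.5917 -0.3001] diam 0.0704
amber (258, 268, 123, 65) el 319 321 [101. 112.] world [ 0.5573 -0.0863] diam 0.0987
amber (482, 102, 32, 60) el 502 132 [37. 55.] world [ 0.4509 -0.2655] diam 0.0474
[[462.0, 331.0], [540.0, 133.0], [323.0, 142.0], [324.0, 47.0], [323.0, 226.0]]
```

```bash
python3 -m crank '[[[0.06,-0.6,0,0,0,0],[0.07,-0.7,0,0,0,0],[0.07,-0.7,0,0,0,0],[0.07,-0.7,0,0,0,0],[0.06,-0.68,0,0,0,0],[0,0,0,0,0,0],[0,0,-0.6,0,0,0],[0,0,-0.8,0,0,0],[0,0,-0.8,0,0,0],[0,0,-0.8,0,0,0],[0,0,-0.8,0,0,0],[0,0,-0.8,0,0,0],[0,0,-0.5,0,0,0],[0,0,-0.3,0,0,0],[0,0,0,0,0,0],[0,0,0,0,0,0]]]' 0 40
```

```text
time: 24.82
ee_pos: [0.5803, -0.2365, 0.0786]
tcp_rot: [-180.0, -0.0, -79.6]
wrist_force: [0.5, -0.8, -0.2]
opening: 0.0463
grasp_force: 41.8
```

```bash
python3 -m crank '[[[0,0,-0.2,0,0,0],[0,0,-0.2,0,0,0],[0,0,0,0,0,0],[0,0,0,0,0,0]]]' 0 40; python3 -m crank '[[[0,0,-0.08,0,0,0],[0,0,0,0,0,0],[0,0,0,0,0,0]]]' 0 40
```

```text
time: 25.15
ee_pos: [0.5802, -0.2363, 0.0702]
tcp_rot: [180.0, 0.0, -79.6]
wrist_force: [0.2, -0.6, -1.5]
opening: 0.0463
grasp_force: 41.8
time: 25.4
ee_pos: [0.5802, -0.2363, 0.0686]
tcp_rot: [180.0, -0.0, -79.6]
wrist_force: [0.8, 0.1, -1.1]
opening: 0.0463
grasp_force: 41.8
```

```bash
python3 -m crank '[[[0,0,-0.06,0,0,0],[0,0,0,0,0,0],[0,0,0,0,0,0]]]' 0 40; python3 -m crank '[[[0,0,-0.05,0,0,0],[0,0,0,0,0,0],[0,0,0,0,0,0]]]' 0 40
```

```text
time: 25.65
ee_pos: [0.5804, -0.2364, 0.0677]
tcp_rot: [-180.0, -0.0, -79.6]
wrist_force: [-0.6, 0.2, 0.5]
opening: 0.0458
grasp_force: 42.0
time: 25.9
ee_pos: [0.5805, -0.2365, 0.0676]
tcp_rot: [-179.9, -0.0, -79.6]
wrist_force: [-1.3, 0.8, 7.9]
opening: 0.0457
grasp_force: 42.5
```

```bash
python3 -m crank '[[[0,0,0.04,0,0,0],[0,0,0,0,0,0],[0,0,0,0,0,0],[0,0,0,0,0,0],[0,0,0,0,0,0],[0,0,0,0,0,0]]]' 1 40
python3 -m crank '[[[0,0,0.4,0,0,0],[0,0,0.7,0,0,0],[0,0,0.9,0,0,0],[0,0,0.9,0,0,0],[0,0,0.9,0,0,0],[0,0,0.9,0,0,0],[-0.4,-0.1,0.9,0,0,0],[-0.8,-0.15,0.5,0,0,0],[-0.9,-0.15,0,0,0,0],[-0.9,-0.15,0,0,0,0],[-0.9,-0.15,0,0,0,0],[-0.9,-0.15,0,0,0,0],[-0.9,-0.15,0,0,0,0],[-0.9,-0.15,0,0,0,0],[-0.5,-0.1,0,0,0,0],[0,0,0,0,0,0],[0,0,0,0,0,0],[0,0,0,0,0,0]]]' 1 40
python3 look.py 13 wrist scene side| head -1; python3 blobs.py 13
python3 - <<'E'
from fit import *
W=cam('pics/wrist_13.json');print(proj(W,np.array([(.4386,-.2664,.08)])).round()); S=cam('pics/scene_0.json');print('flask',back(S,(106,303),.13).round(3))
E
```

```text
time: 26.4
ee_pos: [0.5802, -0.2363, 0.067]
tcp_rot: [180.0, 0.0, -79.6]
wrist_force: [0.3, 0.4, 0.0]
opening: 0.0854
grasp_force: 0.0
time: 27.9
ee_pos: [0.4389, -0.2613, 0.1894]
tcp_rot: [-180.0, -0.0, -79.6]
wrist_force: [0.1, 1.1, -0.8]
opening: 0.0851
grasp_force: 0.0
{'time': 27.9, 'q': [-30.778, -0.8844, 1.31, 92.161, 0.011, -131.2104], 'ee_pos': [0.4389, -0.2613, 0.1894], 'tcp_rot': [-179.9676, -0.0138, -79.5676], 'opening': 0.0851}
blue (95, 105, 74, 75) el 132 142 [69. 79.] world [ 0.5915 -0.3001] diam 0.0697
amber (108, 295, 57, 35) el 139 310 [27. 56.] world [ 0.579  -0.1589] diam 0.0547
amber (94, 209, 56, 59) el 124 235 [44. 63.] world [ 0.5945 -0.2248] diam 0.058
[[276.0, 401.0], [320.0, 229.0], [141.0, 227.0], [130.0, 145.0], [150.0, 300.0]]
[[320. 229.]]
flask [ 0.501 -0.412]
```

```bash
python3 cap.py 13 320 229
```

```text
[321. 225.] 28.955763 [ 0.4385 -0.2691] diam 0.0424
[111, 109, 102, 88, 80, 144, 147, 145, 145, 146, 144, 142, 142, 146, 136, 103, 104, 108, 105, 108]
```

```bash
python3 -m crank '[[[0,-0.13,-0.5,0,0,0],[0,-0.13,-0.8,0,0,0],[0,-0.13,-0.8,0,0,0],[0,0,-0.8,0,0,0],[0,0,-0.85,0,0,0],[0,0,-0.85,0,0,0],[0,0,-0.85,0,0,0],[0,0,-0.85,0,0,0],[0,0,-0.85,0,0,0],[0,0,-0.85,0,0,0],[0,0,-0.65,0,0,0],[0,0,0,0,0,0],[0,0,0,0,0,0]]]' 1 40
python3 -m crank '[[[0,0,0,0,0,0],[0,0,0,0,0,0],[0,0,0,0,0,0],[0,0,0,0,0,0],[0,0,0,0,0,0],[0,0,0,0,0,0],[0,0,0,0,0,0]]]' 0 40
python3 -m crank '[[[0,0,0.4,0,0,0],[0,0,0.7,0,0,0],[0,0,0.9,0,0,0],[0,0,0.9,0,0,0],[0,0,0.9,0,0,0],[0,0,0.9,0,0,0],[0,0,0.9,0,0,0],[0,0,0.9,0,0,0],[0,0,0.9,0,0,0],[0,0,0.9,0,0,0],[0,0,0,0,0,0]]]' 0 40
```

```text
time: 29.13
ee_pos: [0.4377, -0.2688, 0.0152]
tcp_rot: [179.9, 0.1, -79.6]
wrist_force: [-1.0, 0.2, 0.1]
opening: 0.0852
grasp_force: 0.0
time: 29.72
ee_pos: [0.4388, -0.2695, 0.0175]
tcp_rot: [-179.9, -0.1, -79.6]
wrist_force: [-1.1, 0.4, 5.6]
opening: 0.0461
grasp_force: 41.1
time: 30.63
ee_pos: [0.4392, -0.2698, 0.1864]
tcp_rot: [-179.8, -0.2, -79.6]
wrist_force: [0.5, 0.2, -2.1]
opening: 0.0462
grasp_force: 41.6
```

```bash
python3 -m crank '[[[0.4,-0.1,0,0,0,0],[0.8,-0.16,0,0,0,0],[0.9,-0.18,0,0,0,0],[0.9,-0.18,0,0,0,0],[0.9,-0.18,0,0,0,0],[0.9,-0.18,0,0,0,0],[0.9,-0.18,0,0,0,0],[0.9,-0.16,0,0,0,0],[0.7,-0.12,0,0,0,0],[0.35,-0.06,0,0,0,0],[0,0,0,0,0,0],[0,0,0,0,0,0]]]' 0 40
python3 -m crank '[[[0,0,-0.5,0,0,0],[0,0,-0.8,0,0,0],[0,0,-0.8,0,0,0],[0,0,-0.8,0,0,0],[0,0,-0.8,0,0,0],[0,0,-0.8,0,0,0],[0,0,-0.6,0,0,0],[0,0,-0.3,0,0,0],[0,0,0,0,0,0],[0,0,0,0,0,0]]]' 0 40
```

```text
time: 31.63
ee_pos: [0.591, -0.2989, 0.1809]
tcp_rot: [179.9, 0.1, -79.6]
wrist_force: [0.4, -0.5, -0.9]
opening: 0.0459
grasp_force: 41.6
time: 32.47
ee_pos: [0.591, -0.2992, 0.0746]
tcp_rot: [-180.0, -0.0, -79.6]
wrist_force: [-0.2, 0.2, -0.7]
opening: 0.0457
grasp_force: 41.6
```

```bash
python3 -m crank '[[[0,0,-0.15,0,0,0],[0,0,-0.14,0,0,0],[0,0,0,0,0,0],[0,0,0,0,0,0]]]' 0 40; python3 -m crank '[[[0,0,-0.07,0,0,0],[0,0,0,0,0,0],[0,0,0,0,0,0]]]' 0 40
```

```text
time: 32.8
ee_pos: [0.5913, -0.2992, 0.0685]
tcp_rot: [-180.0, -0.0, -79.6]
wrist_force: [0.0, -0.4, -0.8]
opening: 0.0462
grasp_force: 41.6
time: 33.05
ee_pos: [0.5915, -0.2993, 0.0676]
tcp_rot: [-180.0, -0.0, -79.6]
wrist_force: [-0.1, 0.5, 2.3]
opening: 0.0464
grasp_force: 42.0
```

Contact: release, rise and back away, then check numerically.

```bash
python3 -m crank '[[[0,0,0,0,0,0],[0,0,0,0,0,0],[0,0,0,0,0,0],[0,0,0,0,0,0],[0,0,0,0,0,0],[0,0,0,0,0,0]]]' 1 40
python3 -m crank '[[[0,0,0.4,0,0,0],[0,0,0.7,0,0,0],[0,0,0.9,0,0,0],[0,0,0.9,0,0,0],[0,0,0.9,0,0,0],[0,0,0.9,0,0,0],[0,0,0.9,0,0,0],[-0.6,0.3,0.5,0,0,0],[-0.9,0.5,0,0,0,0],[-0.9,0.6,0,0,0,0],[-0.9,0.6,0,0,0,0],[-0.9,0.6,0,0,0,0],[-0.9,0.6,0,0,0,0],[-0.9,0.6,0,0,0,0],[-0.9,0.6,0,0,0,0],[-0.9,0.6,0,0,0,0],[0,0,0,0,0,0],[0,0,0,0,0,0],[0,0,0,0,0,0]]]' 1 40
python3 look.py 14 scene side| head -1
python3 - <<'E'
from fit import *
import cv2
S=cam('pics/scene_0.json');D=cam('pics/side_0.json')
P={'jshelf':(.5675,-.1705),'mid':(.5797,-.2363),'right':(.5917,-.2997)}
for n,m in(('scene',S),('side',D)):
    im=cv2.imread(f'pics/{n}_14.png');h=cv2.cvtColor(im,cv2.COLOR_BGR2HSV)
    k=cv2.inRange(h,(4,130,30),(17,255,200)); c,l,st,ce=cv2.connectedComponentsWithStats(k)
    print(n,'amber',[(ce[i].round(1).tolist(),int(st[i,4])) for i in range(1,c) if st[i,4]>50])
    print(' pred band',{a:proj(m,[(x,y,.095)])[0].round(1).tolist() for a,(x,y) in P.items()})
    k=cv2.inRange(h,(18,120,50),(35,255,255)); c,l,st,ce=cv2.connectedComponentsWithStats(k); i=1+st[1:,4].argmax(); print(' yellow',st[i],ce[i].round(1))
    w=cv2.imread(f'pics/{n}_0.png').astype(int); 
    for nm,(x,y,a,b) in {'scene':{'flask':(90,290,140,345),'tape':(330,300,385,350),'driver':(388,145,430,185)},'side':{'flask':(350,160,372,208),'tape':(236,246,276,280),'driver':(300,385,410,410)}}[n].items():
        print(' ',nm,abs(w[y:b,x:a]-im[y:b,x:a]).mean().round(1),end='')
    print()
print(proj(D,place((.6323,.2457,.101),[(a,-45+b,144+z) for a in(-22,22) for b in(-4,4) for z in(-65,35)])).round().tolist()[:0])
E
```

```text
time: 33.55
ee_pos: [0.5912, -0.2991, 0.0669]
tcp_rot: [180.0, 0.0, -79.6]
wrist_force: [0.6, -0.2, -0.2]
opening: 0.0854
grasp_force: 0.0
time: 35.13
ee_pos: [0.4358, -0.1994, 0.1896]
tcp_rot: [-179.9, -0.0, -79.6]
wrist_force: [-0.1, -0.8, 0.0]
opening: 0.0857
grasp_force: 0.0
{'time': 35.1333, 'q': [-24.5889, -5.2122, -2.8078, 92.3266, 0.0, -125.0227], 'ee_pos': [0.4358, -0.1994, 0.1896], 'tcp_rot': [-179.9363, -0.0446, -79.5662], 'opening': 0.0857}
scene amber [([40.7, 50.2], 8061), ([613.3, 60.6], 492), ([615.3, 77.0], 111), ([240.5, 280.9], 131), ([216.8, 302.0], 140), ([357.5, 325.9], 429), ([190.0, 322.0], 150)]
 pred band {'jshelf': [239.6, 277.3], 'mid': [213.0, 297.2], 'right': [185.7, 317.8]}
 yellow [393 189  24  42 493] [404.5 209.7]
  flask 4.9  tape 5.0  driver 11.6
side amber [([259.3, 150.4], 292), ([281.5, 152.0], 267), ([303.7, 153.7], 250), ([334.2, 211.1], 84)]
 pred band {'jshelf': [333.4, 210.1], 'mid': [330.9, 199.1], 'right': [328.6, 189.3]}
 yellow [279 258  20  12 212] [288.8 262.9]
  flask 4.6  tape 2.4  driver 1.4
[]
```

The loads and bystanders look right. I'll do one closer numeric check of the jars with the wrist camera.

```bash
python3 -m crank '[[[0.8,0.2,0.1,0,0,0],[0.9,0.2,0.1,0,0,0],[0.9,0.2,0.1,0,0,0],[0.9,0.2,0.1,0,0,0],[0.9,0.2,0,0,0,0],[0.9,0.2,0,0,0,0],[0.9,0.2,0,0,0,0],[0.7,0.2,0,0,0,0],[0,0,0,0,0,0],[0,0,0,0,0,0],[0,0,0,0,0,0]]]' 1 40
python3 look.py 15 wrist| head -1
python3 - <<'E'
from fit import *
import cv2
W=cam('pics/wrist_15.json'); im=cv2.imread('pics/wrist_15.png'); g=cv2.cvtColor(im,cv2.COLOR_BGR2GRAY); h=cv2.cvtColor(im,cv2.COLOR_BGR2HSV)
for n,(x,y) in {'jshelf':(.5675,-.1705),'mid':(.5797,-.2363),'right':(.5917,-.2997)}.items():
    u=proj(W,[(x,y,.13)])[0]; print(n,u.round(),'mark',proj(W,[(x,y,.05)])[0].round())
    x0,y0=np.maximum(u-90,0).astype(int); c=cv2.HoughCircles(g[y0:y0+180,x0:x0+180],cv2.HOUGH_GRADIENT_ALT,1,8,param1=80,param2=.5,minRadius=25,maxRadius=60)
    for a in ([] if c is None else c[0][:4]): print('   ',(a[:2]+[x0,y0]).round(),a[2].round(1),'world',back(W,a[:2]+[x0,y0],.13).round(4),'d',(2*a[2]/W['f']*(np.r_[back(W,a[:2]+[x0,y0],.13),.13]@W['R'].T+W['t'])[2]).round(4))
k=cv2.inRange(h,(100,100,30),(125,255,255)); c,l,st,ce=cv2.connectedComponentsWithStats(k); print([(st[i].tolist()) for i in range(1,c) if st[i,4]>100])
E
```

```text
time: 36.15
ee_pos: [0.573, -0.1674, 0.1965]
tcp_rot: [179.9, 0.0, -79.6]
wrist_force: [-0.6, 0.9, 0.1]
opening: 0.0855
grasp_force: 0.0
{'time': 36.15, 'q': [-16.2832, 11.2999, 15.1792, 93.943, -0.0073, -116.7031], 'ee_pos': [0.573, -0.1674, 0.1965], 'tcp_rot': [179.9399, 0.022, -79.5801], 'opening': 0.0855}
jshelf [328. 249.] mark [326. 221.]
    [332. 245.] 37.6 world [ 0.5655 -0.1737] d 0.0469
    [328. 321.] 43.9 world [ 0.5581 -0.1217] d 0.0582
    [328. 221.] 35.6 world [ 0.5708 -0.1883] d 0.0436
mid [329. 138.] mark [326. 137.]
    [328. 136.] 37.2 world [ 0.5802 -0.2375] d 0.0429
    [326.  50.] 35.8 world [ 0.5897 -0.2814] d 0.0388
right [329.  12.] mark [326.  46.]
    [326.  42.] 42.0 world [ 0.5905 -0.2852] d 0.0454
    [328.  25.] 39.4 world [ 0.5909 -0.2935] d 0.0421
    [325. 133.] 34.2 world [ 0.5822 -0.2388] d 0.0393
    [326.  42.] 32.8 world [ 0.5905 -0.2852] d 0.0355
[[288, 34, 76, 55, 501], [296, 100, 62, 20, 131], [294, 186, 67, 49, 694]]
```

```bash
python3 -c "
from workcell import bot
print(bot.job_done())"
```

```text
the job is handed in; nothing more can be done
None
```

I handed the job in at about 36 s. By my camera checks, the spool and keeper hang on the spindle and both loose jars stand within tolerance on their marks (the right-hand one least exactly measured), but no verdict came back.

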